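Hold the bean funnel over the canister on the scale

ROBOT

A 6-joint arm with a two-finger parallel gripper is mounted at the origin on the work surface. World frame = base frame: x ahead of the robot, y to its left, z up, the work surface at z = 0. Lengths are in m, angles in rad, forces in N, time in s.
With the tool pointing down it reaches from about 0.25 to 0.775 m from the base axis. Payload 4 kg.
Tool frame: the origin (TCP) lies midway between the tips of the shut fingers; the grasp point (between the pads) lies 19 mm behind it (tcp_to_grasp is the distance from the TCP to the grasp point, in m); z points along the fingers, y is the line along which they close (so a half turn about z gives the same grasp; the last joint's range is limited). The gripper opens to 85 mm and grips with 20 to 120 N. Pads are 22 mm wide; open, the fingers measure 114 mm over their backs; the gripper's body (76 mm by 85 mm) begins 54 mm behind the grasp point. The pads swing forward as they close: fully open they stand 13 mm farther back than shut.
Start: joints at [1.001, 0.087, 1.371, -0, 1.684, -0.103], TCP at [0.248, 0.491, 0.231] pointing down, gripper open.
Joint ranges: [-3.1, 3.1], [-0.76, 2.03], [0.27, 2.55], [-1.08, 4.22], [0.17, 2.65], [-2.57, 2.57]. Speed limits (rad/s): [2.79, 2.79, 3.14, 3.14, 3.14, 3.14].

INTERFACE

Orientations are given as a rotation vector (axis times angle).
In Python, from plant import * gives the robot as it stands.
- The arm moves only by the tool carry_out, never from a script. Its arguments are lists of equal length, an entry for each row: "fingers": the closure, from -1 (fully open) to 1 (shut); "travel": the shift along the world's x, y, z in cm, a list of three; "twist": the turn about the world's z in degrees. A call has 1 to 5 rows; each row shifts and turns the commanded pose from where the row before left it; what a row does not reach is not made up. A row lasts 1/10 s, in which the tool goes at most 50 mm and 8.59 degrees, less where a joint would pass 70% of its speed; a pose out of reach is approached as far as the arm can. A call is refused whole if a number of a shift passes 5 or a number of a turn 8.59, either way. A call with a gripper value outside its range is refused whole. The fingers move at their own pace and stop on an object; "squeeze" is the grip in N (left out, the last holds). Time passes only in rows, so rows that do not move let the fingers close. It gives the time, the measured TCP pose, the force, the opening and the grip force at its end, in the units of the state.
- read_state(): the state, without advancing time (a new reading comes with each control period).
- grab_frame(name): name is "scene" or "top"; returns a dict with "pixels" (480x640x3 uint8, red, green, blue), "fx", "fy", "cx", "cy" (pixels), "k1" (the pictures are not rectified: a ray, as slopes to the right and down, at radius r is drawn at 1 + k1 r^2 times it, then the intrinsics apply), "origin" and "attitude" of the camera in the world. Camera axes: x right, y down, z forward; pixel columns grow to the right and rows downward; lengths in m; the calibration is good to about 2 mm. A picture is of the moment at which its call begins. There is no depth.
- finish_job(): hands the job in; it is judged then, once.
Trained networks look in a picture, given as the dict that the camera call returned (one of the last four; its "shot" number tells which), for a name from the list of things; names that differ only in an ending like _2 or _b are one class to them, and where a whole thing is asked for, a point or a joint stands for the part that bears it (a point fixed in the world has none). Each returns a list of dicts, best first, with "confidence" (0 to 1); they miss things now and then, are a little off and sometimes report something else, mostly with a low value. They report only what shows in the picture. A call takes as long as a camera call. They do not tell look-alikes from the thing itself.
- masks_of(thing, picture): "pixels" (480x640 bool, what is visible of it).
- tip_of(thing, picture): "xyz" ([x, y, z] in m, in world coordinates, good to about 4 mm: a listed point, or the origin of a listed thing).
The state is a dict: "time_s": time; "qpos": joint angles; "joint_velocities": joint speeds; "joint_torque": joint torques, N m; "tool_pos": TCP position; "tcp_rot": TCP orientation; "wrist_force": force on the tool from outside, world axes, zero at the start; "moment": the same for the moment, N m; "opening": finger opening in m; "grip_force": force on a finger pad.
Only numpy, scipy, OpenCV 4.12 (cv2) and the standard library are available. Lean on these libraries where they do the work, as an engineer would, in place of code of your own. Each camera call takes 0.05 s, during which the arm holds its last target. There are 200 camera calls.

TASK

Take the wooden lid off the oblong canister that stands on the scale and lay it right way up in the middle of the cork mat. Then pick up the oblong funnel, bring it up to the canister and finish while still holding it still and upright with its spout about a centimetre above the canister's open mouth, centred and with the long sides of funnel and mouth parallel, ready for the beans. The scale is set to zero, so the funnel must never touch the canister and the canister must stay where it is; leave everything else undisturbed.

Things in the scene. Friction and masses are not known exactly. Their poses are not given: they have to be found in the camera images.
- lid_knob (a point): Wooden lid of the oblong canister: a plate 90 x 126 x 8 mm with a locating lip 6 mm deep underneath (loose in the mouth, about 4 mm play) and on top an upright round knob 26 mm across and 36 mm tall, 90 g. This point is the knob's centre, 18 mm above the plate's top and 32 mm above the underside of the lip; z points up out of the knob, y along the plate's long side. At the start the lid lies loosely on the canister.
- canister_mouth (a point): Oblong open-topped clear acrylic canister with a thin black seal round its rim, outside 84 x 120 mm, 85 mm tall, walls 4 mm, about 0.35 kg, standing loose on the scale on the glass shelf. This point is the centre of the mouth, level with the top of the rim; z up, y along the mouth's long side, x along its short side.
- funnel_center (a point): Oblong stainless bean funnel, open at both ends, 75 mm tall, about 0.12 kg, standing upright on its spout on the counter. Upper collar with upright flat sides: 48 mm (x) by 84 mm (y), 35 mm tall (the top 35 mm of the funnel); below it tapers to a spout 36 mm (x) by 64 mm (y), 22 mm tall. This point is half-way up on its axis, 37.5 mm above the spout's lower edge; z up, y along the long side. Best gripped on the collar, across the short side.
- funnel_spout (a point): The same funnel: centre of the spout's lower edge (its underside). Same axes as funnel_center.
- mat: Cork mat fixed flat on the counter, 150 (x) x 180 (y) mm, 4 mm thick; origin at the centre of its underside. It and the funnel lie on opposite sides, left or right.
- scale: Flat kitchen scale, black with a steel plate, 110 x 140 mm, 18 mm tall, fixed on the glass shelf under the oblong canister, left or right of the grinder; origin at the centre of its underside, z up. The shelf's top is 75 mm above the counter; a steel gallery rail runs along its front edge, its top 44 mm above the shelf, and behind it a tiled wall rises to 123 mm above the counter.
- grinder: Hand grinder clamped fast on the front edge of the glass shelf near its middle; 92 mm across, its crank knob reaches 197 mm above the shelf (272 mm above the counter); the crank arm points away from the robot, 95 mm long. Origin on its axis at the shelf's top. An obstacle; fixed.
- cup: Bystander: white ceramic espresso cup with a handle, 62 mm across, 56 mm tall, on the counter. Origin at the underside centre.
- spoon: Bystander: short stainless spoon, 116 mm, lying on the glass shelf behind the grinder. Origin at the underside of its middle.
- pitcher: Bystander: stainless milk pitcher with a handle, 76 mm across, 100 mm tall, on the counter at the left. Origin at the underside centre.
- tamper: Bystander: steel tamper, 58 mm across, 88 mm tall, on the counter at the right. Origin at the underside centre.
- round_jar: Bystander: round clear jar, 80 mm across, 100 mm tall, on the glass shelf on the other side of the grinder from the scale. Origin at the underside centre.
- syrup: Bystander: amber bottle, 60 mm across, 160 mm tall, at the left end of the glass shelf. Origin at the underside centre.
- honey: Bystander: small amber jar, 66 mm across, 80 mm tall, at the right end of the glass shelf. Origin at the underside centre.
Things that resemble listed ones, but are neither listed nor needed, are in the scene too. What is shaped like the part that bears funnel_center but green is not meant. Of the things that look like the mat, the smaller one is meant.

How it is judged:
On the way:
1. the lid lies right way up in the middle of the cork mat, let go (horizontal distance between lid_knob and mat below 0.045 m and height (world z) of lid_knob below 0.042 m and angle between lid_knob's own z axis and vertical below 0.1 rad and contact force between lid and the arm below 0.05 N and contact force between lid and the fingers below 0.05 N), for 0.2 s.
At the end, for the whole second after the job is handed in: Funnel held still and upright (0.1 rad), spout 3-22 mm above the rim, centred within 13 mm, long sides parallel within 0.14 rad, touching only the fingers; canister upright, untouched, within 15 mm of its start; lid flat, right way up, let go, centre within 45 mm of the mat centre (all of step 1 and z of funnel_spout in the frame of canister_mouth between 0.003 and 0.022 m and horizontal distance between funnel_spout and canister_mouth below 0.013 m and angle between the y axis of funnel_spout and the y axis of canister_mouth, either way round below 0.14 rad and angle between funnel_spout's own z axis and vertical below 0.1 rad and contact force between funnel and the fingers above 0.5 N and contact force between funnel and canister below 0.02 N and contact force between canister and the fingers below 0.05 N and contact force between canister and the arm below 0.05 N and linear speed of funnel below 0.02 m/s and angular speed of funnel below 0.15 rad/s and distance of canister_mouth from where it was at the start of the episode below 0.015 m and angle between canister_mouth's own z axis and vertical below 0.05 rad); the arm keeps its last pose, push and grip.
It fails at once if the funnel touched the canister (contact force between funnel and canister above 0.3 N).
It fails at once if the canister was shifted or tipped (distance of canister_mouth from where it was at the start of the episode above 0.025 m or angle between canister_mouth's own z axis and vertical above 0.2 rad).
It fails at once if a bystander was disturbed (moved more than 25 mm) (distance of any of cup, spoon, pitcher, tamper, round_jar, syrup, honey from where it was at the start of the episode above 0.025 m).
It also fails if it takes over 70 s, if anything falls off the work surface, if the arm or the gripper's body presses on something with over 40 N, if the wrist force passes 120 N, or if a joint passes its speed limit or range.

## Working session

There is one attempt and no reset: what is moved stays moved. The work goes in short steps, Python scripts to look and compute and a tool call to move; the robot and the scene stay as the last step left them, time stands still between calls to the robot, and variables do not carry over. Pictures are saved under pics/ and viewed, at most 10 in all, crops included, and the job is handed in when it is done.

Besides the shell and the picture viewer there is one more tool, called by a JSON object that holds its "method" and its "body", one argument or row to a line. carry_out: Moves the arm, as the interface text tells. Its arguments: {"type":"object","properties":{"fingers":{"type":"array"},"travel":{"type":"array"},"twist":{"type":"array"},"squeeze":{"type":"number"}},"required":["fingers","travel","twist"]}

```bash
mkdir -p pics; ls
cat > h.py <<'E'
from plant import *
import numpy as np, cv2
from scipy.spatial.transform import Rotation as R
def rot(f):
    a=np.array(f["attitude"],float)
    return a if a.shape==(3,3) else R.from_rotvec(a).as_matrix()
def ray(f,u,v):
    x=(u-f["cx"])/f["fx"];y=(v-f["cy"])/f["fy"];a,b=x,y
    for _ in range(20):
        s=1+f["k1"]*(a*a+b*b);a,b=x/s,y/s
    return np.array(f["origin"]),rot(f)@np.array([a,b,1.])
def at_z(f,u,v,z):
    o,d=ray(f,u,v);return o+d*(z-o[2])/d[2]
def proj(f,p):
    c=rot(f).T@(np.array(p)-f["origin"]);a,b=c[:2]/c[2];s=1+f["k1"]*(a*a+b*b)
    return np.array([f["fx"]*a*s+f["cx"],f["fy"]*b*s+f["cy"]])
def tri(f1,p1,f2,p2):
    A=np.zeros((3,3));B=np.zeros(3)
    for f,p in((f1,p1),(f2,p2)):
        o,d=ray(f,*p);d/=np.linalg.norm(d);M=np.eye(3)-np.outer(d,d);A+=M;B+=M@o
    return np.linalg.solve(A,B)
def save(f,n,box=None,k=1):
    im=f["pixels"][:,:,::-1]
    if box: im=im[box[1]:box[3],box[0]:box[2]]
    cv2.imwrite("pics/"+n,cv2.resize(im,None,fx=k,fy=k,interpolation=cv2.INTER_CUBIC))
E
python3 - <<'E'
from h import *
np.set_printoptions(precision=4,suppress=True)
fs={n:grab_frame(n) for n in("scene","top")}
for n,f in fs.items():
    save(f,n+"1.png"); print(n,f["origin"],f["attitude"],f["fx"],f["cx"],f["cy"],f["k1"])
    for t in["lid_knob","canister_mouth","funnel_center","funnel_spout","mat","scale","grinder","cup","spoon","pitcher","tamper","round_jar","syrup","honey"]:
        for r in tip_of(t,f)[:3]: print(t,np.round(r["xyz"],3),round(r["confidence"],2),proj(f,r["xyz"]).round())
print(read_state())
E
```

```text
pics
scene [1.0242 0.0328 1.08  ] [-1.8423 -1.9782  0.5509] 482.28316709252914 314.8694660874234 240.04935334071297 -0.08571951664365558
funnel_center [0.419 0.194 0.035] 0.84 [391. 258.]
funnel_center [0.402 0.331 0.042] 0.59 [446. 255.]
funnel_spout [0.403 0.334 0.001] 0.68 [443. 263.]
funnel_spout [ 0.417  0.2   -0.002] 0.63 [391. 265.]
funnel_spout [ 0.669 -0.439  0.076] 0.46 [109. 328.]
mat [ 0.442 -0.258 -0.001] 0.68 [213. 262.]
scale [ 0.416  0.196 -0.002] 0.2 [390. 264.]
grinder [0.53  0.015 0.076] 0.97 [317. 287.]
spoon [ 0.681 -0.002  0.074] 0.66 [305. 349.]
pitcher [0.473 0.466 0.001] 0.9 [497. 291.]
tamper [ 0.463 -0.452 -0.001] 0.75 [137. 264.]
round_jar [ 0.64  -0.208  0.077] 0.95 [214. 324.]
round_jar [0.416 0.193 0.034] 0.37 [391. 257.]
syrup [0.674 0.436 0.077] 0.79 [506. 358.]
honey [ 0.67  -0.44   0.076] 0.78 [109. 329.]
top [ 0.2675 -0.02    1.3149] [-2.1183  2.1588 -0.1537] 478.76036540863157 320.303326276188 244.62469998385984 -0.08442470835271909
lid_knob [0.667 0.236 0.21 ] 0.71 [217. 153.]
canister_mouth [0.416 0.194 0.035] 0.54 [245. 263.]
canister_mouth [ 0
[... 657 characters left out ...]
-0.001] 0.82 [479. 242.]
round_jar [ 0.638 -0.21   0.079] 0.8 [393. 176.]
round_jar [0.416 0.194 0.035] 0.56 [245. 264.]
syrup [0.668 0.433 0.08 ] 0.6 [155. 171.]
honey [ 0.665 -0.441  0.075] 0.62 [477. 166.]
{'time_s': 1.5, 'qpos': array([ 1.0009,  0.0872,  1.3707, -0.    ,  1.6836, -0.1031]), 'joint_velocities': array([-0.0001, -0.0019,  0.0021,  0.0012, -0.0022,  0.0006]), 'joint_torque': array([  0.0001, -35.1717, -31.3449,  -0.0002,   0.0003,  -0.    ]), 'tool_pos': array([0.2475, 0.4912, 0.2314]), 'tcp_rot': array([0.7266, 3.0564, 0.0001]), 'wrist_force': array([ 0.0703, -0.253 ,  0.0421]), 'moment': array([-0.0196,  0.0192,  0.0404]), 'grip_force': 0.0, 'opening': 0.08563176318887722}
```

View pics/scene1.png

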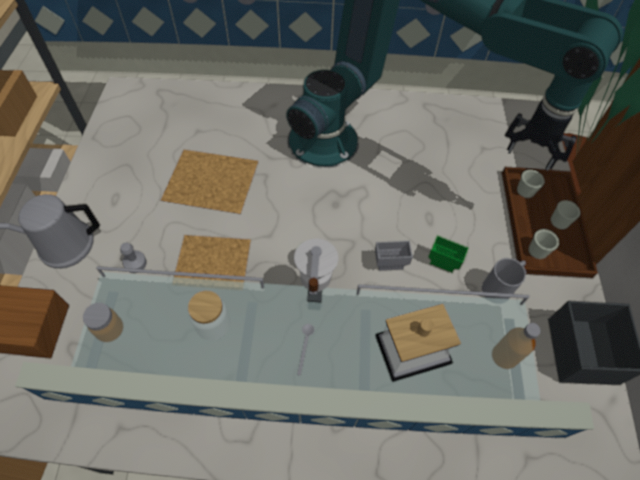

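View pics/top1.png

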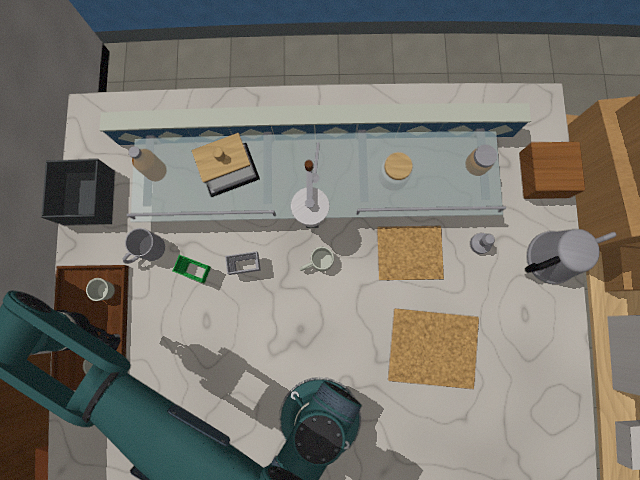

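In the top view, the funnel candidates are the steel one at (243,263) and the green one at (192,269). The steel one is meant, because green is excluded. The cork mats are at (410,253) and (434,348), and the smaller one, (410,253), is meant. The lidded canister on the scale is at (222,160). Next I fit models to silhouettes in both views and make a crop to confirm.

```bash
cat >> h.py <<'E'
from scipy.optimize import minimize
def box(sx,sy,z0,z1): return [[a*sx/2,b*sy/2,z] for a in(-1,1) for b in(-1,1) for z in(z0,z1)]
MODEL={"funnel":np.array(box(.048,.084,.0025,.0375)+box(.036,.064,-.0375,-.0155)),"mat":np.array(box(.15,.18,0,.004)),
 "plate":np.array(box(.09,.126,-.026,-.018))}
def sil(f,P,k=4):
    q=np.array([proj(f,p) for p in P]);h=cv2.convexHull((q*k).round().astype(np.int32))
    m=np.zeros((480*k,640*k),np.uint8);cv2.fillConvexPoly(m,h,1);return m
def fit(model,obs,x0,fixz=None,k=4):
    "obs: list of (frame,mask); returns x,y,z,yaw,mean IoU"
    M=[cv2.resize(m.astype(np.uint8),None,fx=k,fy=k,interpolation=cv2.INTER_NEAREST) for _,m in obs]
    def c(p):
        x,y,z,w=p if fixz is None else(p[0],p[1],fixz,p[2])
        P=model@R.from_euler("z",w*10).as_matrix().T+[x,y,z];s=0
        for (f,_),m in zip(obs,M):
            g=sil(f,P,k);s+=(g&m).sum()/(g|m).sum()
        return -s/len(obs)
    p0=np.array(x0,float);p0[3]/=10
    if fixz is not None:p0=np.delete(p0,2)
    S=np.vstack([p0]+[p0+d for d in np.eye(len(p0))*np.array([.01]*(len(p0)-1)+[.02])])
    r=minimize(c,p0,method="Nelder-Mead",options=dict(initial_simplex=S,maxiter=160,xatol=1e-4,fatol=1e-5))
    q=r.x.copy();q[-1]*=10;return q.round(4),-r.fun
def mask_at(t,f,p):
    "mask of t nearest to pixel of world point p"
    L=[r for r in masks_of(t,f) if r["pixels"].any()]
    d=lambda r:np.linalg.norm(np.argwhere(r["pixels"]).mean(0)[::-1]-proj(f,p))
    r=min(L,key=d);m=r["pixels"];ys,xs=np.nonzero(m)
    print(t,"conf",round(r["confidence"],2),"px",m.sum(),"bbox",xs.min(),ys.min(),xs.max(),ys.max());return m
E
python3 - <<'E'
from h import *
fs=[grab_frame("scene"),grab_frame("top")]
fun=[.417,.195,.0375];mat=[.442,-.258,0];lid=[.667,.236,.204]
for n,t,p in(("funnel","funnel_center",fun),("mat","mat",mat),("plate","lid_knob",lid)):
    obs=[]
    for f in fs:
        try: obs.append((f,mask_at(t,f,p)))
        except Exception as e: print(n,"miss",e)
    for w in((-.2,1.4) if n=="funnel" else (0.,.3)):
        try: print(n,w,*fit(MODEL[n],obs,p+[w]))
        except Exception as e: print(e)
    for (f,m),nm in zip(obs,"st"): np.save(f"m_{n}_{nm}",m)
f=fs[1]
save(f,"crop1.png",(120,120,500,400),2)
E
```

```text
funnel_center conf 0.61 px 1016 bbox 374 241 412 270
funnel_center conf 0.94 px 479 bbox 225 252 260 274
funnel -0.2 [0.4149 0.1955 0.0336 0.1155] 0.8215828919083012
funnel 1.4 [0.4148 0.1956 0.034  0.1231] 0.8205782034562699
mat conf 0.72 px 2488 bbox 176 236 249 279
mat conf 0.82 px 3459 bbox 377 225 443 279
mat 0.0 [ 0.4417 -0.2603 -0.0048  0.004 ] 0.8233943087296823
mat 0.3 [ 0.4418 -0.2604 -0.0057  0.0061] 0.8236733857589501
lid_knob conf 0.78 px 2739 bbox 386 304 459 360
lid_knob conf 0.83 px 1701 bbox 193 133 249 182
plate 0.0 [0.666  0.2327 0.2008 0.3495] 0.9452842344026591
plate 0.3 [0.6659 0.2315 0.2038 0.3685] 0.9425468338930925
```

View pics/crop1.png

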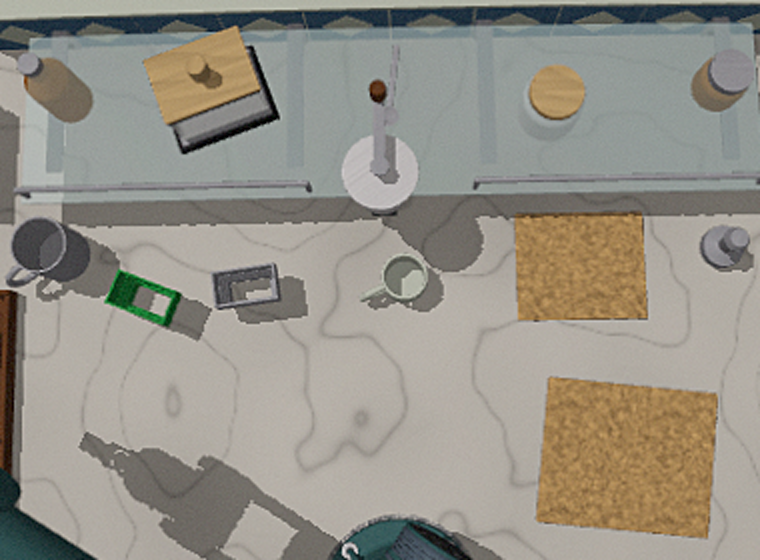

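The crop confirms the steel funnel at crop (245,285) and the smaller mat at crop (582,267). The lid knob is at about (0.666,0.233,0.203), with the lid yawed about 0.36. I'm moving above the lid.

{"method": "carry_out", "body": {
  "fingers": [-1,-1,-1,-1,-1],
  "travel": [
    [3,-1.8,1.2],
    [4,-2.5,1],
    [4,-2.5,1],
    [4,-2.5,1],
    [4,-2.5,0.8]
  ],
  "twist": [-4.3,-4.3,-4.3,-4.3,-4.3],
  "squeeze": 40
}}

```text
time_s: 2.4
tool_pos: [0.439, 0.3721, 0.2823]
tcp_rot: [1.288, 2.865, 0.002]
wrist_force: [0.1, 0.9, -0.2]
opening: 0.0856
grip_force: 0.0
```

{"method": "carry_out", "body": {
  "fingers": [-1,-1,-1,-1,-1],
  "travel": [
    [4,-2.5,0],
    [4,-2.5,0],
    [4,-2.5,0],
    [4,-2.5,0],
    [4,-2.5,0]
  ],
  "twist": [-4.3,-4.3,-4.3,-4.3,-4.3]
}}

```text
time_s: 2.9
tool_pos: [0.639, 0.2469, 0.2813]
tcp_rot: [1.8, 2.575, 0.0]
wrist_force: [-0.5, 0.1, -0.1]
opening: 0.0854
grip_force: 0.0
```

{"method": "carry_out", "body": {
  "fingers": [-1,-1],
  "travel": [
    [2.5,-1.5,0],
    [0,0,0]
  ],
  "twist": [0,0]
}}

```text
time_s: 3.1
tool_pos: [0.6655, 0.2296, 0.2787]
tcp_rot: [-1.803, -2.572, 0.004]
wrist_force: [-0.3, -0.1, -0.9]
opening: 0.0854
grip_force: 0.0
```

{"method": "carry_out", "body": {
  "fingers": [-1,-1,-1,-1],
  "travel": [
    [0,0.3,-3],
    [0,0,-3],
    [0,0,-2.5],
    [0,0,0]
  ],
  "twist": [0,0,0,0]
}}

```text
time_s: 3.5
tool_pos: [0.6595, 0.2364, 0.1907]
tcp_rot: [-1.791, -2.573, 0.012]
wrist_force: [0.3, 1.1, -0.3]
opening: 0.0853
grip_force: 0.0
```

{"method": "carry_out", "body": {
  "fingers": [-0.4,0,0.3,1,1],
  "travel": [
    [0,0,0],
    [0,0,0],
    [0,0,0],
    [0,0,0],
    [0,0,0]
  ],
  "twist": [0,0,0,0,0]
}}

```text
time_s: 4.0
tool_pos: [0.6633, 0.2364, 0.1985]
tcp_rot: [1.795, 2.576, 0.005]
wrist_force: [-0.7, -0.3, 4.4]
opening: 0.0248
grip_force: 39.8
```

{"method": "carry_out", "body": {
  "fingers": [1,1,1],
  "travel": [
    [0,0,0],
    [0,0,0],
    [0,0,0]
  ],
  "twist": [0,0,0]
}}

```text
time_s: 4.3
tool_pos: [0.6633, 0.2364, 0.1985]
tcp_rot: [1.795, 2.576, 0.005]
wrist_force: [0.4, 0.5, 5.4]
opening: 0.0245
grip_force: 39.9
```

{"method": "carry_out", "body": {
  "fingers": [1,1,1,1,1],
  "travel": [
    [0,0,0.5],
    [0,0,1],
    [0,0,2],
    [0,0,3],
    [0,0,3]
  ],
  "twist": [0,0,0,0,0]
}}

```text
time_s: 4.8
tool_pos: [0.6621, 0.236, 0.2913]
tcp_rot: [-1.795, -2.576, 0.003]
wrist_force: [0.0, 0.1, -1.1]
opening: 0.0246
grip_force: 39.4
```

Run:
```python
from h import *
f=grab_frame("scene");save(f,"lift.png",(340,200,540,400),3)
```

```text
(no output)
```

View pics/lift.png

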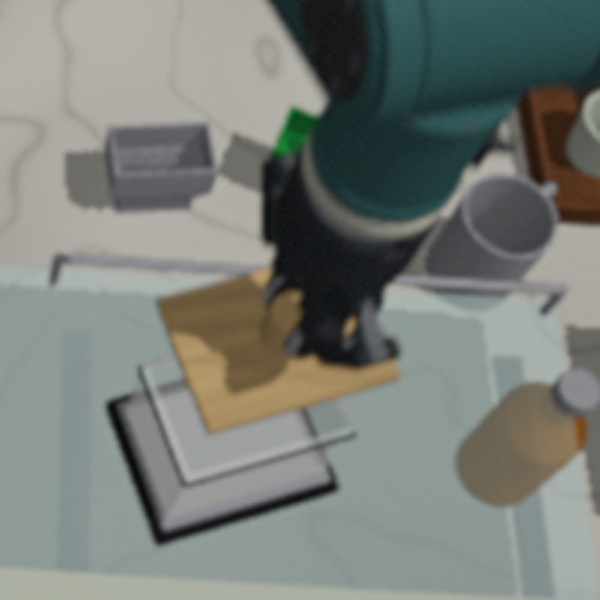

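The picture shows the lid held level at crop (280,350). The canister rim is open and still centred on the scale at crop (245,425). I'm carrying the lid back and then across, in front of the grinder.

{"method": "carry_out", "body": {
  "fingers": [1,1,1,1,1],
  "travel": [
    [-2,0,1],
    [-3.5,0,1],
    [-4,0,1],
    [-4,0,1],
    [-4,0,0]
  ],
  "twist": [0,0,0,0,0]
}}

```text
time_s: 5.35
tool_pos: [0.4863, 0.2361, 0.333]
tcp_rot: [1.796, 2.576, 0.004]
wrist_force: [-0.9, -0.4, 0.3]
opening: 0.0249
grip_force: 39.6
```

{"method": "carry_out", "body": {
  "fingers": [1,1,1,1,1],
  "travel": [
    [-4,0,0],
    [-4,0,0],
    [-2,-2,0],
    [0,-3.5,0],
    [0,-4,0]
  ],
  "twist": [0,0,-2,-2,-2]
}}

```text
time_s: 5.85
tool_pos: [0.3864, 0.1409, 0.3316]
tcp_rot: [1.926, 2.481, 0.001]
wrist_force: [1.2, -0.3, -0.5]
opening: 0.0247
grip_force: 39.6
```

{"method": "carry_out", "body": {
  "fingers": [1,1,1,1,1],
  "travel": [
    [0,-4,0],
    [0,-4,0],
    [0,-4,0],
    [0,-4,0],
    [0,-4,0]
  ],
  "twist": [-2,-2,-2,-2,-2]
}}

```text
time_s: 6.35
tool_pos: [0.387, -0.0603, 0.3315]
tcp_rot: [2.139, 2.301, 0.001]
wrist_force: [0.4, 1.0, -1.2]
opening: 0.0247
grip_force: 39.6
```

{"method": "carry_out", "body": {
  "fingers": [1,1,1,1,1],
  "travel": [
    [0,-4,0],
    [0,-4,0],
    [0,-4,0],
    [1,-4,0],
    [1.5,-3,0]
  ],
  "twist": [-2,-2,0,0,0]
}}

```text
time_s: 6.85
tool_pos: [0.4118, -0.2512, 0.3315]
tcp_rot: [2.219, 2.223, -0.001]
wrist_force: [0.9, 0.5, -1.1]
opening: 0.0245
grip_force: 39.6
```

{"method": "carry_out", "body": {
  "fingers": [1,1,1,1],
  "travel": [
    [2,-1,0],
    [1,0,0],
    [0,0,-2],
    [0,0,0]
  ],
  "twist": [0,0,0,0]
}}

```text
time_s: 7.25
tool_pos: [0.4418, -0.2575, 0.3086]
tcp_rot: [-2.211, -2.223, 0.001]
wrist_force: [0.1, 0.3, -1.1]
opening: 0.0245
grip_force: 39.7
```

{"method": "carry_out", "body": {
  "fingers": [1,1,1,1,1],
  "travel": [
    [0,0,-4],
    [0,0,-4.5],
    [0,0,-4.5],
    [0,0,-4.5],
    [0,0,-4]
  ],
  "twist": [0,0,0,0,0]
}}

```text
time_s: 7.75
tool_pos: [0.4421, -0.2578, 0.0952]
tcp_rot: [-2.215, -2.227, -0.0]
wrist_force: [1.1, -0.1, -1.5]
opening: 0.0248
grip_force: 39.7
```

{"method": "carry_out", "body": {
  "fingers": [1,1,1,1,1],
  "travel": [
    [0,0,-2.5],
    [0,0,-1.5],
    [0,0,-1],
    [0,0,-0.5],
    [0,0,0]
  ],
  "twist": [0,0,0,0,0]
}}

```text
time_s: 8.25
tool_pos: [0.4427, -0.2587, 0.0417]
tcp_rot: [2.216, 2.227, 0.0]
wrist_force: [-0.1, 0.0, -1.1]
opening: 0.0249
grip_force: 39.7
```

{"method": "carry_out", "body": {
  "fingers": [1,1,1,1],
  "travel": [
    [0,0,-0.5],
    [0,0,-0.3],
    [0,0,-0.2],
    [0,0,0]
  ],
  "twist": [0,0,0,0]
}}

```text
time_s: 8.65
tool_pos: [0.4424, -0.2588, 0.0312]
tcp_rot: [-2.216, -2.226, 0.0]
wrist_force: [-0.0, -0.9, -1.3]
opening: 0.0252
grip_force: 39.7
```

{"method": "carry_out", "body": {
  "fingers": [1,1,1,1,1],
  "travel": [
    [0,0,-0.2],
    [0,0,0],
    [0,0,-0.2],
    [0,0,0],
    [0,0,0]
  ],
  "twist": [0,0,0,0,0]
}}

```text
time_s: 9.15
tool_pos: [0.4427, -0.2591, 0.0304]
tcp_rot: [2.216, 2.226, -0.0]
wrist_force: [-5.1, 4.3, 14.6]
opening: 0.0245
grip_force: 41.1
```

Contact at 14.6 N, so the lid is on the mat. I'm releasing it.

{"method": "carry_out", "body": {
  "fingers": [0.3,0,-1,-1,-1],
  "travel": [
    [0,0,0.3],
    [0,0,0],
    [0,0,0],
    [0,0,0],
    [0,0,0]
  ],
  "twist": [0,0,0,0,0]
}}

```text
time_s: 9.65
tool_pos: [0.4423, -0.2587, 0.0299]
tcp_rot: [-2.216, -2.226, 0.0]
wrist_force: [0.3, 0.1, 0.6]
opening: 0.0833
grip_force: 0.0
```

{"method": "carry_out", "body": {
  "fingers": [-1,-1,-1,-1,-1],
  "travel": [
    [0,0,1],
    [0,0,3],
    [0,0,4],
    [0,0,4],
    [0,0,4]
  ],
  "twist": [0,0,0,0,0]
}}

```text
time_s: 10.15
tool_pos: [0.4424, -0.2587, 0.1926]
tcp_rot: [2.216, 2.226, 0.0]
wrist_force: [0.5, -0.8, -0.1]
opening: 0.0855
grip_force: 0.0
```

{"method": "carry_out", "body": {
  "fingers": [-1,-1,-1,-1,-1],
  "travel": [
    [-3,1,2],
    [-3,3,2],
    [-2,4,0],
    [0,4,0],
    [0,4,0]
  ],
  "twist": [0,0,0,0,0]
}}

```text
time_s: 10.65
tool_pos: [0.3619, -0.0978, 0.2316]
tcp_rot: [2.217, 2.222, 0.002]
wrist_force: [0.7, 0.2, 0.5]
opening: 0.0853
grip_force: 0.0
```

Run:
```python
from h import *
fs=[grab_frame("scene"),grab_frame("top")]
fun=[.417,.195,.0375];lid=[.4425,-.259,.036];can=[.666,.233,.178]
for f in fs:
    for t in("lid_knob","canister_mouth","funnel_center","mat","scale"):
        for r in tip_of(t,f)[:3]: print(t,np.round(r["xyz"],3),round(r["confidence"],2))
MODEL["can"]=np.array(box(.084,.12,-.085,0))
MODEL["scale"]=np.array(box(.11,.14,0,.018))
def go(n,t,p,w,sel=(0,1),**k):
    obs=[(fs[i],mask_at(t,fs[i],p)) for i in sel]
    print(n,*fit(MODEL[n],obs,p+[w],**k))
go("plate","lid_knob",lid,0);go("can","canister_mouth",can,.36);go("can","canister_mouth",can,.36,fixz=.178)
go("funnel","funnel_center",fun,.12,(0,));go("funnel","funnel_center",fun,.12,(1,),fixz=.0375)
save(fs[1],"place.png",(120,120,480,390),2)
```

```text
lid_knob [ 0.442 -0.262  0.036] 0.73
lid_knob [0.67  0.435 0.079] 0.54
canister_mouth [0.668 0.233 0.18 ] 0.73
funnel_center [0.402 0.33  0.041] 0.78
funnel_center [0.417 0.192 0.036] 0.62
funnel_center [0.476 0.467 0.001] 0.44
mat [ 0.181 -0.314  0.002] 0.97
lid_knob [ 0.447 -0.263  0.038] 0.61
lid_knob [ 0.679 -0.003  0.076] 0.37
canister_mouth [0.668 0.234 0.177] 0.84
funnel_center [0.401 0.33  0.038] 0.94
funnel_center [0.413 0.193 0.036] 0.57
mat [ 0.178 -0.313 -0.004] 0.78
scale [0.665 0.23  0.076] 0.81
lid_knob conf 0.8 px 1443 bbox 182 243 236 274
lid_knob conf 0.86 px 903 bbox 390 235 435 267
plate [ 0.4422 -0.2638  0.0367 -0.0117] 0.7318030639635268
canister_mouth conf 0.56 px 3439 bbox 382 307 457 371
canister_mouth conf 0.74 px 2105 bbox 195 135 253 189
can [0.6662 0.2328 0.1763 0.3456] 0.9709550429875557
canister_mouth conf 0.56 px 3439 bbox 382 307 457 371
canister_mouth conf 0.74 px 2105 bbox 195 135 253 189
can [0.6663 0.2325 0.3465] 0.9691953450895988
funnel_center conf 0.79 px 970 bbox 374 241 412 270
funnel [0.4176 0.1953 0.0397 0.1716] 0.928614421572168
funnel_center conf 0.97 px 452 bbox 226 252 260 274
funnel [0.4139 0.1945 0.133 ] 0.6656461638370906
```

View pics/place.png

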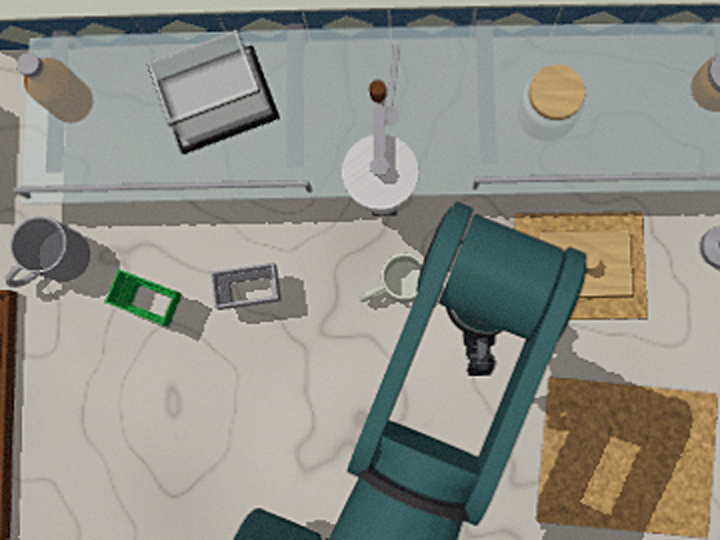

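The lid is centred on the mat at crop (590,262). The canister is open and unmoved at (0.6665,0.2327), rim z 0.177, yaw 0.346. The funnel's top-view mask has a see-through hole, so I'm refitting it with hulled masks.

Run:
```python
from h import *
fs=[grab_frame("scene"),grab_frame("top")]
fun=[.416,.194,.0375]
def hull(m):
    p=np.argwhere(m)[:,::-1].astype(np.int32);g=np.zeros(m.shape,np.uint8);cv2.fillConvexPoly(g,cv2.convexHull(p),1);return g
obs=[(f,hull(mask_at("funnel_center",f,fun))) for f in fs]
print(fit(MODEL["funnel"],obs,fun+[.12]),fit(MODEL["funnel"],obs[:1],fun+[.12],fixz=.0375),fit(MODEL["funnel"],obs[1:],fun+[.12],fixz=.0375))
```

```text
funnel_center conf 0.92 px 1000 bbox 374 241 412 270
funnel_center conf 0.97 px 507 bbox 225 252 260 275
(array([0.4141, 0.1958, 0.0333, 0.1287]), np.float64(0.9384608435336041)) (array([0.4172, 0.195 , 0.1417]), np.float64(0.949838851450337)) (array([0.4137, 0.1944, 0.1289]), np.float64(0.9324594148797639))
```

{"method": "carry_out", "body": {
  "fingers": [-1,-1,-1,-1,-1],
  "travel": [
    [1,4,0],
    [1,4,0],
    [1,4,0],
    [1,4,0],
    [1,4,0]
  ],
  "twist": [1.5,1.5,1.5,1.5,1.4]
}}

```text
time_s: 12.35
tool_pos: [0.4127, 0.1029, 0.2305]
tcp_rot: [2.066, 2.365, 0.001]
wrist_force: [0.8, -0.2, 0.8]
opening: 0.0854
grip_force: 0.0
```

{"method": "carry_out", "body": {
  "fingers": [-1,-1,-1,-1,-1],
  "travel": [
    [0.3,4,0],
    [0,4,0],
    [0,1.3,-2],
    [0,0,-3],
    [0,0,0]
  ],
  "twist": [0,0,0,0,0]
}}

```text
time_s: 12.85
tool_pos: [0.4127, 0.194, 0.1758]
tcp_rot: [-2.063, -2.363, 0.013]
wrist_force: [-0.1, -0.3, 0.6]
opening: 0.0855
grip_force: 0.0
```

{"method": "carry_out", "body": {
  "fingers": [-1,-1,-1,-1,-1],
  "travel": [
    [0.3,0.1,-3],
    [0,0,-4],
    [0,0,-4],
    [0,0,-3.1],
    [0,0,0]
  ],
  "twist": [0,0,0,0,0]
}}

```text
time_s: 13.35
tool_pos: [0.4154, 0.1937, 0.0358]
tcp_rot: [-2.066, -2.36, 0.013]
wrist_force: [-0.6, -0.6, 0.2]
opening: 0.0856
grip_force: 0.0
```

{"method": "carry_out", "body": {
  "fingers": [-0.6,-0.4,-0.2,0,0.3],
  "travel": [
    [0,0,0],
    [0,0,0],
    [0,0,0],
    [0,0,0],
    [0,0,0]
  ],
  "twist": [0,0,0,0,0]
}}

```text
time_s: 13.85
tool_pos: [0.4198, 0.1956, 0.042]
tcp_rot: [2.067, 2.363, 0.005]
wrist_force: [-2.6, -0.3, 5.1]
opening: 0.048
grip_force: 40.2
```

{"method": "carry_out", "body": {
  "fingers": [1,1,1,1],
  "travel": [
    [0,0,0],
    [0,0,0],
    [0,0,0],
    [0,0,0]
  ],
  "twist": [0,0,0,0]
}}

```text
time_s: 14.25
tool_pos: [0.4198, 0.1956, 0.0419]
tcp_rot: [2.067, 2.363, 0.005]
wrist_force: [-1.7, -0.8, 5.7]
opening: 0.0481
grip_force: 40.2
```

{"method": "carry_out", "body": {
  "fingers": [1,1,1,1,1],
  "travel": [
    [0,0,1],
    [0,0,2],
    [0,0,3.5],
    [0,0,4],
    [0,0,4]
  ],
  "twist": [0,0,0,0,0]
}}

```text
time_s: 14.75
tool_pos: [0.4183, 0.1951, 0.1866]
tcp_rot: [2.068, 2.364, 0.001]
wrist_force: [0.5, 0.5, -1.2]
opening: 0.0481
grip_force: 41.4
```

{"method": "carry_out", "body": {
  "fingers": [1,1,1,1,1],
  "travel": [
    [0,0,4],
    [0,0,4],
    [0,0,3.5],
    [0,0,2],
    [0,0,0]
  ],
  "twist": [2.5,2.5,2.5,2.5,2.3]
}}

```text
time_s: 15.25
tool_pos: [0.4196, 0.1955, 0.3251]
tcp_rot: [1.797, 2.569, 0.012]
wrist_force: [0.5, 0.4, -0.5]
opening: 0.048
grip_force: 41.5
```

Run:
```python
from h import *
s=read_state();print(s["tool_pos"],s["tcp_rot"],s["wrist_force"],s["opening"])
fs=[grab_frame("scene"),grab_frame("top")]
for f in fs:
    for t in("funnel_spout","funnel_center"):
        for r in tip_of(t,f)[:3]: print(t,np.round(r["xyz"],3),round(r["confidence"],2))
save(fs[0],"held.png",(320,120,520,290),3)
```

```text
[0.4196223  0.19554244 0.32506009] [1.79720405 2.56933132 0.01247196] [ 0.47914274  0.38872098 -0.4931305 ] 0.04802757151909791
funnel_spout [0.401 0.332 0.003] 0.7
funnel_spout [0.419 0.197 0.282] 0.67
funnel_center [0.42  0.195 0.32 ] 0.64
funnel_center [0.403 0.335 0.037] 0.56
funnel_spout [ 0.402  0.334 -0.001] 0.8
funnel_spout [0.416 0.195 0.279] 0.58
funnel_center [0.403 0.332 0.037] 0.71
funnel_center [ 0.666 -0.441  0.075] 0.65
funnel_center [0.416 0.195 0.315] 0.56
```

View pics/held.png

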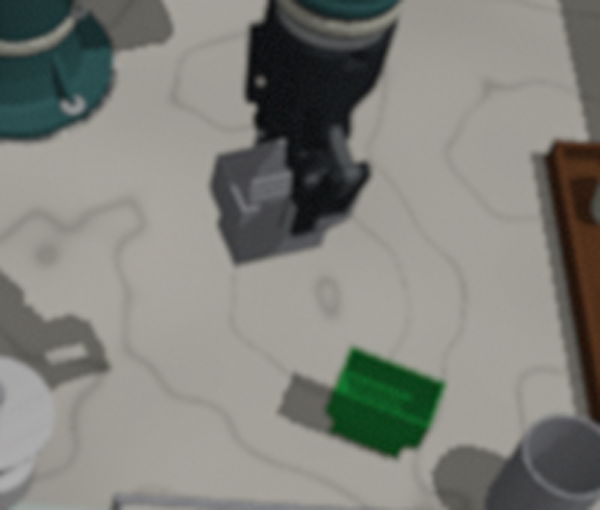

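The funnel is held upright at crop (265,200), with its spout about 43 mm below the TCP. I'm moving above the canister with margin.

{"method": "carry_out", "body": {
  "fingers": [1,1,1,1,1],
  "travel": [
    [2,0.3,0],
    [3.5,0.5,0],
    [4,0.6,0],
    [4,0.6,0],
    [4,0.6,0]
  ],
  "twist": [0,0,0,0,0]
}}

```text
time_s: 16.05
tool_pos: [0.5947, 0.2213, 0.3184]
tcp_rot: [-1.803, -2.572, 0.002]
wrist_force: [0.3, -0.7, -0.5]
opening: 0.048
grip_force: 41.5
```

{"method": "carry_out", "body": {
  "fingers": [1,1,1,1,1],
  "travel": [
    [3.5,0.6,0],
    [2.5,0.5,0],
    [1.3,0,-2],
    [0,0,-2],
    [0,0,0]
  ],
  "twist": [0,0,0,0,0]
}}

```text
time_s: 16.55
tool_pos: [0.6656, 0.2317, 0.2729]
tcp_rot: [-1.8, -2.566, 0.013]
wrist_force: [-0.1, -0.7, -1.6]
opening: 0.0484
grip_force: 41.6
```

{"method": "carry_out", "body": {
  "fingers": [1,1],
  "travel": [
    [0,0,0],
    [0,0,0]
  ],
  "twist": [0,0]
}}

```text
time_s: 16.75
tool_pos: [0.6666, 0.2323, 0.2811]
tcp_rot: [1.802, 2.572, 0.003]
wrist_force: [-0.0, 0.7, -1.9]
opening: 0.0478
grip_force: 41.6
```

```bash
cat > look.py <<'E'
from h import *
import sys
s=read_state();print(s["tool_pos"],s["tcp_rot"],s["wrist_force"],s["opening"])
fs=[grab_frame("scene"),grab_frame("top")]
for f in fs:
    for t in("funnel_spout","funnel_center","canister_mouth"):
        for r in tip_of(t,f)[:4]:
            if np.hypot(r["xyz"][0]-.667,r["xyz"][1]-.233)<.06: print(t,np.round(r["xyz"],4),round(r["confidence"],2))
save(fs[0],sys.argv[1],(350,250,510,390),4)
E
python3 look.py over.png
```

```text
[0.66657643 0.2323406  0.281143  ] [1.80192239 2.57153111 0.00294518] [-0.04229132  0.66499041 -1.93188237] 0.04784183665292789
funnel_spout [0.6656 0.2343 0.2399] 0.65
funnel_center [0.6668 0.2289 0.2767] 0.78
canister_mouth [0.6686 0.2358 0.1816] 0.92
funnel_spout [0.6647 0.2316 0.2368] 0.67
funnel_spout [0.6653 0.2315 0.0763] 0.25
funnel_center [0.6644 0.2274 0.2759] 0.93
canister_mouth [0.6669 0.2288 0.1747] 0.7
```

View pics/over.png

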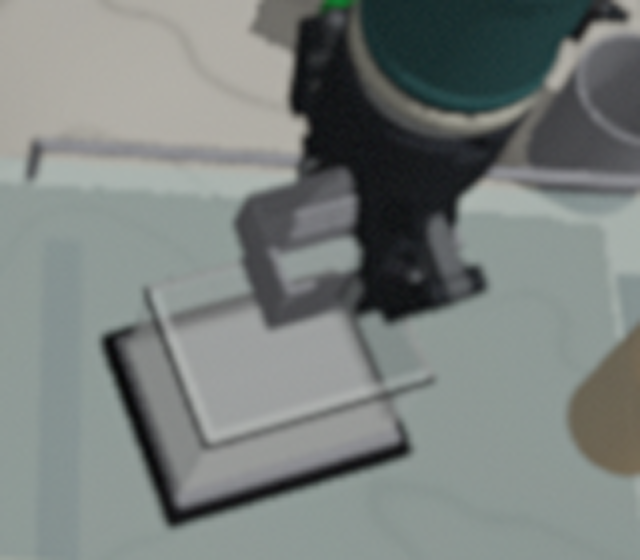

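The funnel sits above the mouth with its long sides parallel. The spout is at z about 0.238 and the rim about 0.177. I'm lowering it gently, because faster moves dip by several mm.

{"method": "carry_out", "body": {
  "fingers": [1,1,1,1,1],
  "travel": [
    [0.1,0,-0.7],
    [0.1,0,-0.8],
    [0,0,-0.8],
    [0,0,-0.6],
    [0,0,0]
  ],
  "twist": [0,0,0,0,0]
}}

```text
time_s: 17.65
tool_pos: [0.6679, 0.232, 0.2479]
tcp_rot: [-1.802, -2.571, 0.004]
wrist_force: [-0.1, -0.4, -0.8]
opening: 0.0481
grip_force: 41.6
```

{"method": "carry_out", "body": {
  "fingers": [1,1,1,1,1],
  "travel": [
    [0,0,-0.4],
    [0,0,-0.4],
    [0,0,-0.3],
    [0,0,-0.2],
    [0,0,0]
  ],
  "twist": [0,0,0,0,0]
}}

```text
time_s: 18.15
tool_pos: [0.6684, 0.2322, 0.2369]
tcp_rot: [-1.803, -2.572, 0.001]
wrist_force: [0.8, 0.4, -1.0]
opening: 0.0481
grip_force: 41.6
```

{"method": "carry_out", "body": {
  "fingers": [1,1,1],
  "travel": [
    [0,0,0],
    [0,0,0],
    [0,0,0]
  ],
  "twist": [0,0,0]
}}

```text
time_s: 18.45
tool_pos: [0.6686, 0.2322, 0.2376]
tcp_rot: [1.803, 2.572, 0.001]
wrist_force: [0.6, -0.1, -1.8]
opening: 0.0479
grip_force: 41.6
```

{"method": "carry_out", "body": {
  "fingers": [1,1,1,1,1],
  "travel": [
    [0,0,-0.2],
    [0,0,-0.2],
    [0,0,-0.1],
    [0,0,0],
    [0,0,0]
  ],
  "twist": [0,0,0,0,0]
}}

```text
time_s: 18.95
tool_pos: [0.6685, 0.2322, 0.2322]
tcp_rot: [-1.803, -2.573, 0.0]
wrist_force: [-0.4, -0.3, -1.1]
opening: 0.0479
grip_force: 41.6
```

```bash
python3 look.py final.png
```

```text
[0.66851773 0.23215038 0.23222795] [-1.80298109e+00 -2.57267374e+00  8.80272852e-05] [-0.36121044 -0.31158128 -1.08470055] 0.04794774301386601
funnel_spout [0.6677 0.2324 0.1893] 0.58
funnel_center [0.6665 0.2312 0.2292] 0.83
canister_mouth [0.6676 0.2333 0.1799] 0.57
funnel_spout [0.6684 0.2309 0.1851] 0.78
funnel_center [0.6702 0.2275 0.2241] 0.54
funnel_center [0.6667 0.2304 0.0782] 0.33
canister_mouth [0.6662 0.2321 0.1784] 0.89
```

View pics/final.png

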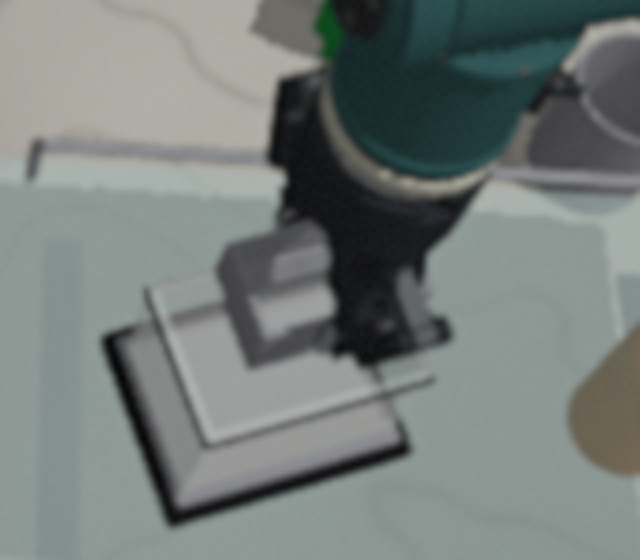

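The funnel hangs centred and parallel over the mouth. The gap is about 7–12 mm (3–22 mm allowed) and the centring error is within about 2 mm. I'm handing in.

```bash
python3 -c "
from plant import *
print(finish_job())"
```

```text
the job is handed in; nothing more can be done
None
```

The job is handed in, with no verdict returned: the lid lies right way up in the middle of the small cork mat, and the arm holds the steel funnel upright, centred and parallel, with its spout about 1 cm above the canister's open mouth.

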